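# Make up the ring stack of a router-table insert

## Robot

A 6-joint arm with a two-finger parallel gripper is mounted at the origin on a cart in front of the work surface, level with it; the furniture and walls round the work are solid. World frame = base frame: x ahead of the robot, y to its left, z up, the work surface at z = 0. Lengths are in m, angles in degrees, forces in N, time in s.
With the tool pointing down it reaches from about 0.35 to 0.875 m from the base axis. Payload 4.2 kg.
Tool frame: the origin (TCP) lies between the finger pads; the fingertips stand 8 mm ahead of it and the grasp point (between the pads) lies 11 mm behind it; z points along the fingers, y is the line along which they close (so a half turn about z gives the same grasp; the last joint's range is limited). The gripper opens to 87 mm and grips with 3 to 60 N. Pads are 19 mm wide; open, the fingers measure 117 mm over their backs; the gripper's body (75 mm by 190 mm) begins 51 mm behind the grasp point.
Start: joints at [-57.032, 22.042, 0.453, 0, -68.411, -14.817], TCP at [0.195, -0.594, 0.231] pointing down, gripper open.
Joint ranges: [-179.83, 179.83], [-69.29, 118.12], [-61.27, 80.66], [-181.25, 117.63], [-171.15, -9.14], [-177.46, 177.46]. Speed limits (degrees/s): [159.86, 159.86, 180, 180, 180, 180].

## Interface

Orientations are given as a 3x3 rotation matrix whose columns are the frame's x, y, z axes.
In Python, from station import sense, capture, camera_model, finish_job, find_in gives the robot as it stands. The module is installed in compiled form; this text tells all that it offers.
- The arm moves only by the tool arm_command, never from a script. Its argument "motion" is a list of rows, each a list of 7 numbers: the finger opening in mm, from 0 to 87, then the shift along the tool's x, y, z in mm, then the turn, a rotation vector about the tool's x, y, z in rad. In form: [[jaw, dx, dy, dz, rx, ry, rz], ...]. A call has 1 to 8 rows; each row shifts and turns the commanded pose from where the row before left it, along the tool's axes as they then stand; what a row does not reach is not made up. A row lasts 1/10 s, in which the tool goes at most 50 mm and 8.59 degrees, less where a joint would pass 70% of its speed; a pose out of reach is approached as far as the arm can. A call with a gripper value outside its range is refused whole. The fingers move at their own pace and stop on an object; the grip force is fixed at half the most. Time passes only in rows, so rows that do not move let the fingers close. It gives the time, the measured TCP pose, the force, the opening and the grip force at its end, in the units of the state.
- sense(): the state, without advancing time (a new reading comes with each control period).
- capture(name): name is "side" or "top" or "wrist"; returns the picture (420x560x3 uint8, red, green, blue); there is no depth.
- camera_model(name): a dict with "fx", "fy", "cx", "cy" (pixels), "R" (3x3) and "t" (3): a world point X has camera coordinates R X + t. Camera axes: x right, y down, z forward; pixel columns grow to the right and rows downward; lengths in m; the calibration is good to about 2 mm. A picture is of the moment at which its call begins: read the wrist's pose just before it. camera_model takes no time and is no camera call; for the wrist camera it gives the pose at the moment of the call.
- finish_job(): hands the job in; it is judged then, once.
Trained networks look in the newest picture that a camera, given by its name, has taken for a name from the list of things; names that differ only in an ending like _2 or _b are one class to them, and where a whole thing is asked for, a point or a joint stands for the part that bears it (a point fixed in the world has none). Each returns a list of dicts, best first, with "p" (0 to 1); they miss things now and then, are a little off and sometimes report something else, mostly with a low value. They report only what shows in the picture. A call takes as long as a camera call. They do not tell look-alikes from the thing itself.
- find_in(target, camera): "location" ([row, column] in pixels, amid what is visible of it).
The state is a dict: "time_s": time; "joints": joint angles; "joint_velocities": joint speeds; "effort": joint torques, N m; "tcp_pos": TCP position; "ee_rot": TCP orientation; "wrist_force": force on the tool from outside, world axes, zero at the start; "moment": the same for the moment, N m; "gripper_width": opening from 0.0 (shut) to 1.0 (fully open); "gripper_force": force on a finger pad.
Only numpy, scipy, OpenCV 4.12 (cv2) and the standard library are available. Lean on these libraries where they do the work, as an engineer would, in place of code of your own. Each camera call takes 0.05 s, during which the arm holds its last target. There are 200 camera calls.

## Task

Make up the router table's insert plate for a small cutter: lay the brass levelling ring flat on the ledge at the bottom of the plate's round opening, then bring the black adapter ring over it and press it down gently past the spring balls until it snaps home flush with the plate, and only then drop the red reducer ring into the adapter's recess so that it lies flush too. Leave the pencil and the wrench on the router top where they are, and do not let a ring fall off it.

Things in the scene. Friction and masses are not known exactly. Their poses are not given: they have to be found in the camera images.
- router_top: Router-table top on two battens, fixed: grey board 300 mm (its x) by 420 mm (its y); level upper face 55 mm above its origin (under its middle, on the bench). x points away from the robot, turned 15 to 35 deg to the left. A 200 x 260 mm aluminium plate is let in flush in the middle. A 42 mm high fence stands on it from x = +118 mm to the far edge. Rings, pencil and wrench start lying on it.
- bore (a point): Centre of the mouth of the round opening in the plate, on the upper face (axes as router_top). Opening 83 mm wide, 14 mm deep to a flat ledge, which runs in to a 44 mm through hole.
- spring_ball_0 (a joint): One of three sprung steel balls, 120 deg apart in the opening's wall: 0 = out, 0.003 = pushed 3 mm back into the wall. They stand 2.5 mm out, centres 4.8 mm below the mouth, leaving a 78 mm circle between them, through which smaller rings pass freely.
- levelling_ring: Loose flat brass ring, outside 76 mm, hole 54 mm, 5 mm thick, about 80 g; origin at the centre of its underside, z up. Slid over the opening, its front tips in when its centre is still some 18 mm short of the bore's axis. It passes the spring balls when centred; off centre its edge can hang on one until it is tapped down. Home on the ledge its underside is 14 mm below the mouth.
- adapter_ring: Loose black ring, outside 80.5 mm, 9 mm thick, about 100 g; origin: centre of underside, z up. Hole 46 mm in the lower 4 mm, above it a 57 mm recess. Put in the opening it rests on the spring balls, 4 to 5 mm proud; about 8 to 20 N down, shared by both sides of the rim so that it stays level, snaps it past them onto the levelling ring: top flush, underside 9 mm below the mouth.
- reducer_ring: Loose red ring, outside 54 mm, hole 24 mm, 5 mm thick, 30 g; origin at the centre of its underside, z up. It fits the recess of the adapter ring with 1.5 mm of room all round. Home, its upper face is flush: underside 5 mm below the mouth.
- pencil: Flat red carpenter's pencil, 175 mm long, lying loose on the router top in front of the left half of the fence; a bystander. Origin at the middle of its underside, y along it.
- wrench: Small steel wrench, 150 mm long, lying loose on the router top near the left part of its front edge; a bystander. Origin at the middle of its underside, x along it.
Things that resemble listed ones, but are neither listed nor needed, are in the scene too. There is more than one size of the levelling_ring; the one meant has the size given above.

How it is judged (in metres and radians):
On the way, in this order (a step that is already met when the one before it is completed fails the run):
1. the levelling ring lies flat on the ledge at the bottom of the opening (horizontal distance between levelling_ring and bore below 0.006 m and z of levelling_ring in the frame of bore below -0.0125 m and angle between levelling_ring's own z axis and vertical below 0.06 rad), for 0.2 s.
2. the adapter ring is snapped down on it, level and flush with the plate (all of step 1 and horizontal distance between adapter_ring and bore below 0.003 m and z of adapter_ring in the frame of bore between -0.0102 and -0.0078 m and angle between adapter_ring's own z axis and vertical below 0.03 rad), for 0.2 s.
3. the reducer ring lies in the adapter's recess, flush with the plate (all of step 2 and horizontal distance between reducer_ring and bore below 0.0045 m and z of reducer_ring in the frame of bore between -0.0062 and -0.0038 m and angle between reducer_ring's own z axis and vertical below 0.05 rad), for 0.2 s.
At the end, for the whole second after the job is handed in: Levelling ring flat on the ledge (6 mm off axis at most, underside 12.5 mm or more below the mouth); adapter ring on it (3 mm off axis) and reducer ring in its recess (4.5 mm), both level with upper faces flush with the plate within 1.2 mm; all at rest and released (all of step 3 and linear speed of each of levelling_ring, adapter_ring, reducer_ring below 0.01 m/s); the robot touches nothing.
It fails at once if the stack is forced down: over 60 N between the levelling ring and the router top (contact force between levelling_ring and router_top above 60 N).
It fails at once if the pencil is moved by more than 25 mm (distance of pencil from where it was at the start of the episode above 0.025 m).
It fails at once if the wrench is moved by more than 25 mm (distance of wrench from where it was at the start of the episode above 0.025 m).
It fails at once if a ring falls off the router top or through its opening (height (world z) of any of levelling_ring, adapter_ring, reducer_ring below 0.034 m).
It also fails if it takes over 72 s, if anything falls off the work surface, if the arm or the gripper's body presses on something with over 40 N, if the wrist force passes 120 N, or if a joint passes its speed limit or range.

## Working session

There is one attempt and no reset: what is moved stays moved. The work goes in short steps, Python scripts to look and compute and a tool call to move; the robot and the scene stay as the last step left them, time stands still between calls to the robot, and variables do not carry over. Pictures are saved under pics/ and viewed, at most 10 in all, crops included, and the job is handed in when it is done.

Besides the shell and the picture viewer there is one more tool, called after ">>>" by a JSON object that holds its "method" and its "body". arm_command: Moves the arm, as the interface text tells. Its arguments: {"type":"object","properties":{"motion":{"type":"array"}},"required":["motion"]}

```bash
mkdir -p pics && cat > h.py <<'E'
import numpy as np, cv2
from station import sense, capture, camera_model, finish_job, find_in
def pix2w(cam,rc,z):
    m=cam if isinstance(cam,dict) else camera_model(cam)
    R=np.array(m["R"]);t=np.array(m["t"])
    d=R.T@np.array([(rc[1]-m["cx"])/m["fx"],(rc[0]-m["cy"])/m["fy"],1]);c=-R.T@t
    return c+d*(z-c[2])/d[2]
def w2pix(cam,X):
    m=cam if isinstance(cam,dict) else camera_model(cam)
    p=np.array(m["R"])@np.array(X)+np.array(m["t"])
    return [m["fy"]*p[1]/p[2]+m["cy"],m["fx"]*p[0]/p[2]+m["cx"]]
def save(im,n): cv2.imwrite("pics/"+n,im[:,:,::-1])
E
python3 - <<'E'
from h import *
a=capture("top");save(a,"top0.png");b=capture("side");save(b,"side0.png")
for c in("top","side"):
  for n in("levelling_ring","adapter_ring","reducer_ring","spring_ball_0","pencil","wrench"):
    for d in find_in(n,c)[:4]: print(c,n,d["p"],np.round(d["location"],1),np.round(pix2w(c,d["location"],.058),3))
s=sense();print(s["time_s"],s["tcp_pos"],s["ee_rot"],s["gripper_width"])
m=camera_model("top");print(m)
E
```

```text
top levelling_ring 0.83 [232.8 302.4] [0.495 0.147 0.058]
top adapter_ring 0.66 [169.1 404.1] [ 0.67  -0.151  0.058]
top reducer_ring 0.75 [218.2 406.9] [ 0.528 -0.153  0.058]
top pencil 0.8 [197.7 304.9] [0.595 0.136 0.058]
top wrench 0.81 [265.4 338.5] [0.4   0.047 0.058]
side levelling_ring 0.77 [335.3 220. ] [0.481 0.642 0.058]
side levelling_ring 0.6 [208.1 335.4] [0.507 0.097 0.058]
side adapter_ring 0.44 [177.6 318.7] [ 0.652 -0.157  0.058]
side pencil 0.51 [212.6 292.6] [0.593 0.166 0.058]
side wrench 0.73 [207.9 378. ] [0.409 0.057 0.058]
0.7 [ 0.19472184 -0.59386204  0.230544  ] [[-9.50243301e-01 -3.11508694e-01  3.70523789e-05]
 [-3.11508694e-01  9.50243302e-01  2.03283834e-05]
 [-4.15412430e-05  7.77477203e-06 -9.99999999e-01]] 1.000443779216442
{'fx': 527.8858206490468, 'fy': 527.8858206490468, 'cx': 274.8019462719864, 'cy': 210.7063447626929, 'R': array([[-0.02667516, -0.99963429, -0.00444194],
       [-0.99600581,  0.02695658, -0.08512207],
       [ 0.08521068,  0.00215355, -0.99636063]]), 't': array([0.23879611, 0.55679681, 1.51989476])}
```

View pics/top0.png

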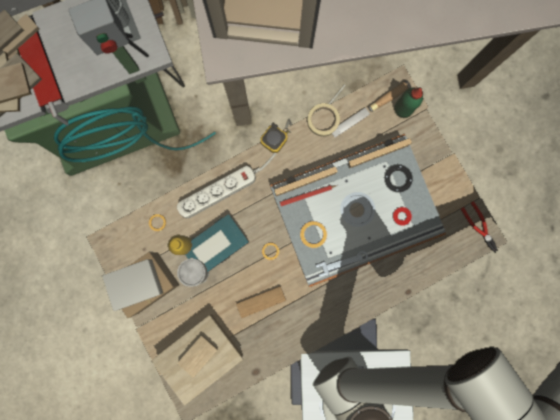

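View pics/side0.png

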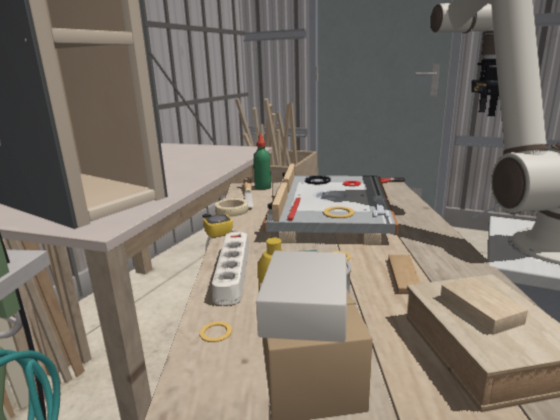

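The top view shows the router top around (357,210). The levelling ring lies on it at (313,234), the adapter at (399,178), the reducer at (402,215), and the bore at about (357,209) in shadow. The smaller brass look-alikes are on the bench. The side view agrees.

```bash
python3 - <<'E'
from h import *
for n,p in dict(lev=(234,313),ad=(178,399),red=(215.5,402),bore=(210,357),c1=(195,275),c2=(284,308),c3=(140,410),c4=(228,441)).items(): print(n,np.round(pix2w("top",p,.057),3))
s=sense();m=camera_model("wrist");R=np.array(m["R"]);c=-R.T@np.array(m["t"]);E=np.array(s["ee_rot"])
print("cam in tool",E.T@(c-s["tcp_pos"]),"\n",E.T@R.T, m["fx"],m["cx"],m["cy"])
d=E.T@(np.array([.535,.0,.30])-s["tcp_pos"]);print(d)
E
```

```text
lev [0.491 0.117 0.057]
ad [ 0.645 -0.136  0.057]
red [ 0.537 -0.139  0.057]
bore [ 0.556 -0.011  0.057]
c1 [0.605 0.222 0.057]
c2 [0.35  0.135 0.057]
c3 [ 0.755 -0.173  0.057]
c4 [ 0.498 -0.249  0.057]
cam in tool [ 7.58762518e-02 -1.48747291e-04 -1.54764635e-01] 
 [[ 1.63131281e-04 -9.59951284e-01 -2.80166924e-01]
 [ 9.99999863e-01  2.95887489e-04 -4.31551000e-04]
 [ 4.97165825e-04 -2.80166815e-01  9.59951201e-01]] 291.05211852197084 282.8137581233176 206.31033476894385
[-0.50834312  0.45831436 -0.06943132]
```

>>> {"method": "arm_command", "body": {"motion": [[87,-34,30.5,0,0,0,0],[87,-34,30.5,0,0,0,0],[87,-34,30.5,0,0,0,0],[87,-34,30.5,0,0,0,0],[87,-34,30.5,0,0,0,0],[87,-34,30.5,0,0,0,0],[87,-34,30.5,0,0,0,0],[87,-34,30.5,0,0,0,0]]}}

```text
time_s: 1.5
tcp_pos: [0.3779, -0.2756, 0.231]
ee_rot: [[-0.95, -0.312, 0.001], [-0.312, 0.95, -0.0], [-0.001, -0.001, -1.0]]
wrist_force: [1.1, -1.0, -0.2]
gripper_width: 1.0
gripper_force: 0.0
```

>>> {"method": "arm_command", "body": {"motion": [[87,-34,30.5,0,0,0,0],[87,-34,30.5,0,0,0,0],[87,-34,30.5,0,0,0,0],[87,-34,30.5,0,0,0,0],[87,-34,30.5,0,0,0,0],[87,-34,30.5,0,0,0,0],[87,-34,30.5,0,0,0,0],[87,0,0,0,0,0,0]]}}

```text
time_s: 2.3
tcp_pos: [0.5393, 0.0037, 0.2303]
ee_rot: [[-0.949, -0.316, 0.001], [-0.316, 0.949, 0.0], [-0.002, -0.0, -1.0]]
wrist_force: [-0.1, 0.0, -0.8]
gripper_width: 1.002
gripper_force: 0.0
```

```bash
python3 - <<'E'
from h import *
s=sense();m=camera_model("wrist");a=capture("wrist");save(a,"w1.png")
print(s["tcp_pos"],s["time_s"],s["wrist_force"])
for n in("levelling_ring","adapter_ring","reducer_ring","spring_ball_0","pencil","wrench","router_top"):
    for d in find_in(n,"wrist")[:4]: print(n,d["p"],np.round(d["location"],1),np.round(pix2w(m,d["location"],.057),3))
E
```

```text
[0.5393175  0.00367195 0.230287  ] 2.3 [-0.09291158  0.0184394  -0.82439201]
levelling_ring 0.8 [194.1 399.4] [0.502 0.133 0.057]
levelling_ring 0.57 [175.  486.4] [0.45  0.218 0.057]
adapter_ring 0.56 [223.3 152.6] [ 0.628 -0.131  0.057]
reducer_ring 0.96 [157.6 152.4] [ 0.551 -0.147  0.057]
pencil 0.89 [264.4 330.5] [0.611 0.09  0.057]
wrench 0.98 [ 82.3 357.8] [0.406 0.041 0.057]
router_top 0.59 [157.1 263.3] [ 0.511 -0.029  0.057]
```

View pics/w1.png

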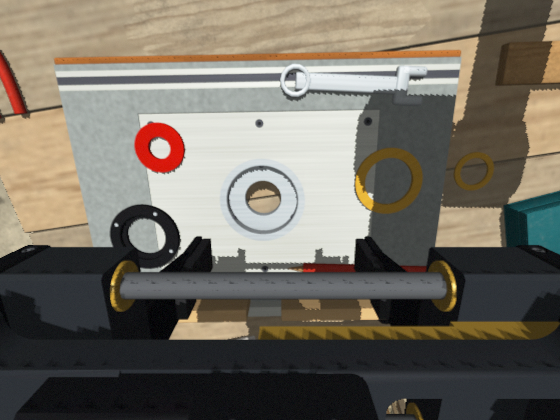

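The wrist view shows the levelling ring at about (389,181), reducer (160,147), adapter (146,236) and bore (263,198). I'll rectify it onto the plate plane and fit circles.

```bash
cat >> h.py <<'E'
def rectify(im,m,cx,cy,half,z,ppm=2000):
    n=int(2*half*ppm); u,v=np.meshgrid(np.arange(n),np.arange(n))
    X=np.stack([cx+half-v/ppm,cy+half-u/ppm,np.full(u.shape,z)],-1)  # up=+x, left=+y
    p=X@np.array(m["R"]).T+np.array(m["t"])
    return cv2.remap(im,(m["fx"]*p[...,0]/p[...,2]+m["cx"]).astype(np.float32),(m["fy"]*p[...,1]/p[...,2]+m["cy"]).astype(np.float32),cv2.INTER_LINEAR)
def circ(im,m,cx,cy,r,z,half=.065,tol=.004,srch=.02):
    """best centre/radius by radial edge strength on a polar unwrap of the rectified picture"""
    I=cv2.GaussianBlur(cv2.cvtColor(rectify(im,m,cx,cy,half,z),cv2.COLOR_RGB2GRAY).astype(np.float32),(0,0),2)
    gx=cv2.Sobel(I,cv2.CV_32F,1,0);gy=cv2.Sobel(I,cv2.CV_32F,0,1)
    th=np.arange(0,2*np.pi,np.pi/60);c,s=np.cos(th),np.sin(th);n=I.shape[0];best=[]
    for rr in np.arange(r-tol,r+tol+1e-9,.0005):
        k=np.zeros(I.shape,np.float32)
        R=rr*2000
        for a,b in zip(c,s):
            M=np.float32([[1,0,-a*R],[0,1,-b*R]])
            k+=np.clip(cv2.warpAffine(gx*a+gy*b,M,(n,n),flags=cv2.INTER_LINEAR),-60,60) if 0 else cv2.warpAffine(np.clip(gx*a+gy*b,-60,60),np.float32([[1,0,-a*R],[0,1,-b*R]]),(n,n))
        h=int(half*2000);w=int(srch*2000);q=k[h-w:h+w,h-w:h+w]
        for sg in(1,-1):
            _,v,_,l=cv2.minMaxLoc(sg*q);best.append((v,sg,rr,cx+half-(l[1]+h-w)/2000,cy+half-(l[0]+h-w)/2000))
    best.sort(reverse=True);return best
E
python3 - <<'E'
from h import *
s=sense();m=camera_model("wrist");a=cv2.imread("pics/w1.png")[:,:,::-1].copy()
T=[("lev",(181,389),.038,.060),("levhole",(181,389),.027,.060),("ad",(236,146),.04025,.064),("red",(147,160),.027,.060),("redhole",(147,160),.012,.060),("bore",(198,263),.0415,.055),("thru",(198,263),.022,.041)]
for n,p,r,z in T:
    c=pix2w(m,p,z)
    for b in circ(a,m,c[0],c[1],r,z)[:3]: print(n,np.round(b,4))
c=pix2w(m,(198,263),.055);save(rectify(a,m,c[0],c[1],.15,.055),"rect1.png")
print(c)
E
```

```text
lev [2.5498943e+03 1.0000000e+00 3.4000000e-02 4.9330000e-01 1.0330000e-01]
lev [2.538793e+03 1.000000e+00 3.450000e-02 4.928000e-01 1.033000e-01]
lev [2.3626526e+03 1.0000000e+00 3.5000000e-02 4.9230000e-01 1.0380000e-01]
levhole [2.2638928e+03 1.0000000e+00 2.3500000e-02 4.8430000e-01 9.3800000e-02]
levhole [2.2394309e+03 1.0000000e+00 2.4000000e-02 4.8380000e-01 9.4300000e-02]
levhole [2.2381277e+03 1.0000000e+00 2.3000000e-02 4.8430000e-01 9.3300000e-02]
ad [ 6.3121616e+03  1.0000000e+00  4.0800000e-02  6.3990000e-01
 -1.4040000e-01]
ad [ 6.289314e+03  1.000000e+00  4.030000e-02  6.404000e-01 -1.404000e-01]
ad [ 6.2681631e+03  1.0000000e+00  4.1300000e-02  6.3990000e-01
 -1.4040000e-01]
red [ 7.200e+03  1.000e+00  2.800e-02  5.331e-01 -1.446e-01]
red [ 7.200e+03  1.000e+00  2.750e-02  5.336e-01 -1.461e-01]
red [ 7.1981577e+03  1.0000000e+00  2.7000000e-02  5.3260000e-01
 -1.4510000e-01]
redhole [ 7.200e+03 -1.000e+00  1.150e-02  5.341e-01 -1.446e-01]
redhole [ 7.200e+03 -1.000e+00  1.100e-02  5.346e-01 -1.446e-01]
redhole [ 7.200e+03 -1.000e+00  1.050e-02  5.341e-01 -1.446e-01]
bore [ 7.200e+03  1.000e+00  4.200e-02  5.562e-01 -2.040e-02]
bore [ 7.1999854e+03  1.0000000e+00  4.2500000e-02  5.5670000e-01
 -2.0400000e-02]
bore [ 7.1886934e+03  1.0000000e+00  4.1500000e-02  5.5620000e-01
 -2.0400000e-02]
thru [ 7.200e+03  1.000e+00  2.250e-02  5.575e-01 -2.020e-02]
thru [ 7.20e+03  1.00e+00  2.20e-02  5.58e-01 -2.02e-02]
thru [ 7.1994199e+03  1.0000000e+00  2.3000000e-02  5.5750000e-01
 -2.0700000e-02]
[ 0.55371589 -0.02037177  0.055     ]
```

View pics/rect1.png

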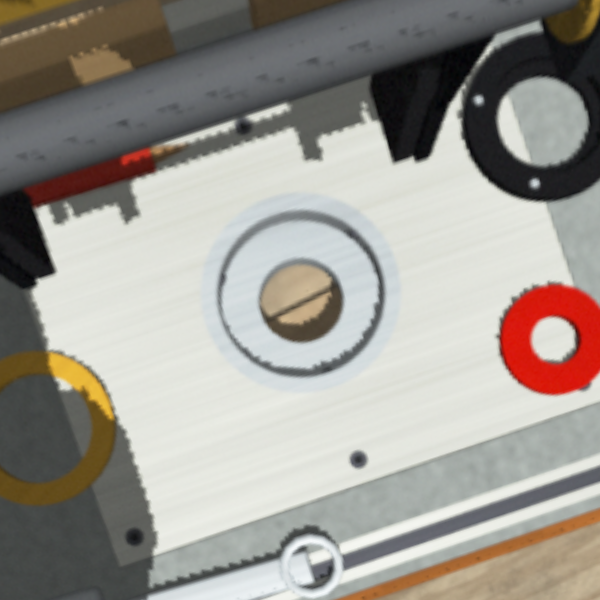

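The bore is clear at (0.556,-0.020). The brass ring is half shadowed, so I'll fit it by colour.

```bash
cat >> h.py <<'E'
def fitmask(im,m,cx,cy,z,lo,hi,half=.06):
    I=rectify(im,m,cx,cy,half,z);H=cv2.cvtColor(I,cv2.COLOR_RGB2HSV)
    M=cv2.morphologyEx(cv2.inRange(H,lo,hi),cv2.MORPH_OPEN,np.ones((5,5)))
    c=max(cv2.findContours(M,cv2.RETR_EXTERNAL,cv2.CHAIN_APPROX_NONE)[0],key=cv2.contourArea)
    (u,v),ax,_=cv2.fitEllipse(cv2.convexHull(c));return cx+half-v/2000,cy+half-u/2000,np.array(ax)/2000
def tool(X,jawturn=0):
    s=sense();return np.round(1e3*np.array(s["ee_rot"]).T@(np.array(X)-s["tcp_pos"]),1)
E
python3 - <<'E'
from h import *
m=camera_model("wrist");a=cv2.imread("pics/w1.png")[:,:,::-1].copy()
l=fitmask(a,m,.493,.104,.060,(15,110,40),(32,255,255));r=fitmask(a,m,.533,-.145,.060,(0,150,60),(8,255,255))
print(l,r,tool((l[0],l[1],.0655)))
E
```

```text
(0.4894372482299804, 0.10907744979858397, array([0.07601387, 0.07658559])) (0.5330287399291992, -0.1458369598388672, array([0.05369524, 0.05417276])) [ 10.5 119.5 165.3]
```

>>> {"method": "arm_command", "body": {"motion": [[87,3.5,40,10,0,0,0],[87,3.5,40,20,0,0,0],[87,3.5,39.5,30,0,0,0],[87,0,0,40,0,0,0],[87,0,0,0,0,0,0],[87,0,0,0,0,0,0]]}}

```text
time_s: 3.3
tcp_pos: [0.4901, 0.1094, 0.1312]
ee_rot: [[-0.95, -0.311, -0.0], [-0.311, 0.95, -0.001], [0.0, -0.001, -1.0]]
wrist_force: [0.1, 0.6, 0.5]
gripper_width: 0.998
gripper_force: 0.0
```

```bash
python3 - <<'E'
from h import *
s=sense();m=camera_model("wrist");a=capture("wrist");save(a,"w2.png")
print(s["tcp_pos"],np.round(s["ee_rot"],4),[round(float(x)) for x in w2pix(m,(.4894,.109,.06))])
try:
  l=fitmask(a,m,.4894,.109,.060,(15,110,40),(32,255,255),.05);print(l,tool((l[0],l[1],.0655)))
except Exception as e: print(e)
E
```

```text
[0.49005462 0.10942291 0.13116314] [[-9.503e-01 -3.114e-01 -0.000e+00]
 [-3.114e-01  9.503e-01 -1.000e-03]
 [ 3.000e-04 -1.000e-03 -1.000e+00]] [217, 283]
(0.49242686309814454, 0.11437675857543946, array([0.07547866, 0.07662816])) [-2.7  4.  66.7]
```

View pics/w2.png

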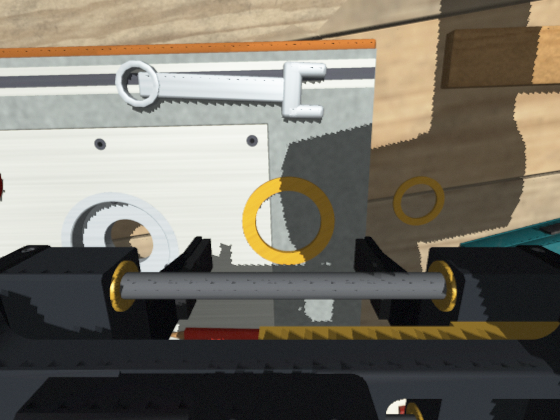

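Near view: the ring is at (221,289) and the jaw middle at column 283, so I shift about 4 mm along tool y and go down.

>>> {"method": "arm_command", "body": {"motion": [[87,-2.7,4.2,0,0,0,0],[87,0,0,25,0,0,0],[87,0,0,25,0,0,0],[87,0,0,10,0,0,0],[87,0,0,5.5,0,0,0],[87,0,0,0,0,0,0]]}}

```text
time_s: 3.95
tcp_pos: [0.4915, 0.1149, 0.0655]
ee_rot: [[-0.95, -0.311, 0.001], [-0.311, 0.95, 0.0], [-0.001, -0.0, -1.0]]
wrist_force: [0.5, 0.4, 0.3]
gripper_width: 0.996
gripper_force: 0.0
```

>>> {"method": "arm_command", "body": {"motion": [[70,0,0,0,0,0,0],[70,0,0,0,0,0,0],[70,0,0,0,0,0,0],[70,0,0,0,0,0,0]]}}

```text
time_s: 4.35
tcp_pos: [0.4915, 0.1152, 0.066]
ee_rot: [[-0.95, -0.312, 0.002], [-0.312, 0.95, 0.001], [-0.002, 0.0, -1.0]]
wrist_force: [-0.4, -0.8, 4.4]
gripper_width: 0.849
gripper_force: 30.0
```

>>> {"method": "arm_command", "body": {"motion": [[70,0,0,-10,0,0,0],[70,0,0,-25,0,0,0],[70,0,0,-30,0,0,0],[70,0,0,0,0,0,0]]}}

```text
time_s: 4.75
tcp_pos: [0.4934, 0.1161, 0.1344]
ee_rot: [[-0.95, -0.313, 0.008], [-0.313, 0.95, 0.004], [-0.009, 0.001, -1.0]]
wrist_force: [0.2, 0.6, 0.0]
gripper_width: 0.847
gripper_force: 30.0
```

```bash
python3 - <<'E'
from h import *
s=sense();m=camera_model("wrist");a=capture("wrist");save(a[120:330,150:420].repeat(2,0).repeat(2,1),"w3.png")
print(s["tcp_pos"],s["gripper_width"],s["gripper_force"])
for z in(.12,.12+.003):
  l=fitmask(a,m,s["tcp_pos"][0],s["tcp_pos"][1],s["tcp_pos"][2]-.008+.0025,(15,110,40),(32,255,255),.05);print(l,tool((l[0],l[1],.0655)))
E
```

```text
[0.49338562 0.11605595 0.13440189] 0.8472277907629882 29.999905668664724
(np.float64(0.49137663141585974), np.float64(0.11495675917085488), array([0.0716481 , 0.07516388])) [ 1.  -0.5 66.8]
(np.float64(0.49137663141585974), np.float64(0.11495675917085488), array([0.0716481 , 0.07516388])) [ 1.  -0.5 66.8]
```

View pics/w3.png

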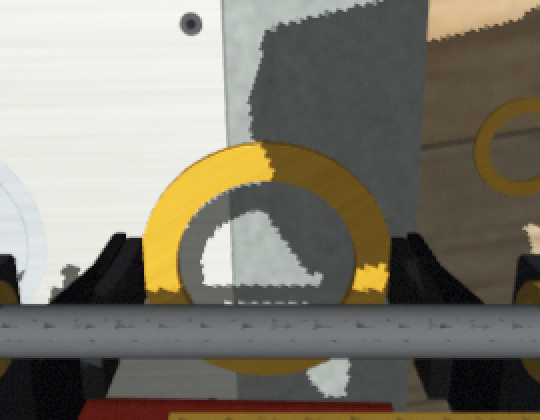

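```bash
python3 -c "
from h import *
print(tool((.608,-.003,.134)),sense()['tcp_pos'])"
```

```text
[ -73.4 -148.8   -1.5] [0.49190568 0.11553061 0.13231564]
```

>>> {"method": "arm_command", "body": {"motion": [[70,-18,-37,0,0,0,0],[70,-18,-37,0,0,0,0],[70,-18,-37,0,0,0,0],[70,-18,-37,0,0,0,0],[70,0,0,0,0,0,0],[70,0,0,0,0,0,0],[70,0,0,0,0,0,0]]}}

```text
time_s: 5.5
tcp_pos: [0.6041, -0.003, 0.1292]
ee_rot: [[-0.95, -0.312, -0.002], [-0.312, 0.95, -0.0], [0.002, 0.001, -1.0]]
wrist_force: [-0.7, 0.5, -1.0]
gripper_width: 0.847
gripper_force: 30.0
```

```bash
python3 - <<'E'
from h import *
s=sense();m=camera_model("wrist");a=capture("wrist");save(a,"w4.png")
p=s["tcp_pos"];print(p,np.round(s["ee_rot"],4),s["gripper_width"])
for r,z in((.0415,.055),(.022,.041)):
  for b in circ(a,m,.556,-.0204,r,z)[:3]: print(np.round(b,4))
I=fitmask(a,m,p[0],p[1],p[2]-.0055,(15,110,40),(32,255,255),.05);print("ring",tool((I[0],I[1],.06)))
E
```

```text
[ 0.60412957 -0.00300924  0.12916819] [[-9.502e-01 -3.117e-01 -2.400e-03]
 [-3.117e-01  9.502e-01 -1.000e-04]
 [ 2.300e-03  6.000e-04 -1.000e+00]] 0.8470917886833074
[ 5.9800991e+03 -1.0000000e+00  3.7500000e-02  5.6250000e-01
 -1.4900000e-02]
[ 5.873231e+03 -1.000000e+00  3.800000e-02  5.625000e-01 -1.440000e-02]
[ 5.1748892e+03 -1.0000000e+00  3.8500000e-02  5.6250000e-01
 -1.4900000e-02]
[ 7.200e+03  1.000e+00  2.250e-02  5.605e-01 -1.490e-02]
[ 7.1999985e+03  1.0000000e+00  2.2000000e-02  5.6100000e-01
 -1.4900000e-02]
[ 7.1998472e+03  1.0000000e+00  2.1500000e-02  5.6150000e-01
 -1.4900000e-02]
ring [ 3.9 -0.6 69.6]
```

View pics/w4.png

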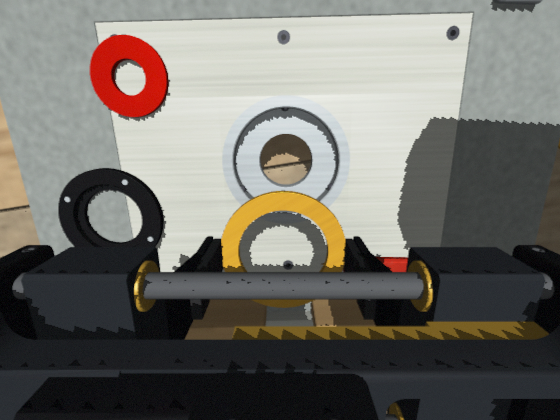

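The bore hole shows at (160,286) and the held ring at (238,283), level. I'll make the fits sharper.

```bash
sed -i 's/-60,60/-400,400/g' h.py && python3 - <<'E'
from h import *
m=camera_model("wrist");a=capture("wrist");s=sense();p=s["tcp_pos"];print(p)
for r,z in((.022,.041),(.0415,.041),(.0415,.055)):
  for b in circ(a,m,.561,-.015,r,z,tol=.0015,srch=.006)[:2]: print(r,z,np.round(b,4))
for r in(.038,.027):
  for b in circ(a,m,p[0],p[1],r,p[2]-.0055,tol=.001,srch=.008)[:3]: print("ring",np.round(b,4),tool((b[3],b[4],.06)))
for n,g,r,z in(("ad",(.644,-.135),.04025,.064),("red",(.5365,-.1405),.027,.06)):
  for b in circ(a,m,*g,r,z,tol=.001,srch=.012)[:2]: print(n,np.round(b,4))
print(fitmask(a,m,.5365,-.1405,.060,(0,150,60),(8,255,255)))
E
```

```text
[ 0.60444238 -0.00248725  0.12988652]
0.022 0.041 [ 1.96009531e+04  1.00000000e+00  2.20000000e-02  5.61000000e-01
 -1.50000000e-02]
0.022 0.041 [ 1.80862676e+04  1.00000000e+00  2.25000000e-02  5.61000000e-01
 -1.50000000e-02]
0.0415 0.041 [ 1.23277607e+04 -1.00000000e+00  4.00000000e-02  5.65000000e-01
 -1.40000000e-02]
0.0415 0.041 [ 1.16434883e+04 -1.00000000e+00  4.05000000e-02  5.65000000e-01
 -1.40000000e-02]
0.0415 0.055 [ 1.51353477e+04  1.00000000e+00  4.20000000e-02  5.60500000e-01
 -1.50000000e-02]
0.0415 0.055 [ 1.46674229e+04  1.00000000e+00  4.15000000e-02  5.60500000e-01
 -1.50000000e-02]
ring [ 4.0326301e+03 -1.0000000e+00  3.7000000e-02  6.0440000e-01
 -3.0000000e-03] [ 0.1 -0.5 69.9]
ring [ 3.649592e+03 -1.000000e+00  3.750000e-02  6.054000e-01 -2.500000e-03] [-1.  -0.3 69.9]
ring [ 3.0993669e+03 -1.0000000e+00  3.8000000e-02  5.9790000e-01
 -5.0000000e-03] [ 6.9 -0.4 69.9]
ring [ 8.3733174e+03  1.0000000e+00  2.7000000e-02  6.0540000e-01
 -3.0000000e-03] [-0.9 -0.8 69.9]
ring [ 8.1441064e+03  1.0000000e+00  2.6500000e-02  6.0490000e-01
 -3.0000000e-03] [-0.4 -0.7 69.9]
ring [ 7.7726416e+03  1.0000000e+00  2.7500000e-02  6.0590000e-01
 -3.0000000e-03] [-1.3 -1.  69.9]
ad [ 1.62674912e+04  1.00000000e+00  4.12000000e-02  6.45500000e-01
 -1.33000000e-01]
ad [ 1.46310654e+04  1.00000000e+00  4.08000000e-02  6.44500000e-01
 -1.33000000e-01]
red [ 1.93176367e+04  1.00000000e+00  2.75000000e-02  5.38000000e-01
 -1.39500000e-01]
red [ 1.92144434e+04  1.00000000e+00  2.80000000e-02  5.38000000e-01
 -1.40000000e-01]
(0.5374251937866211, -0.14032017517089845, array([0.05369576, 0.05470259]))
```

```bash
python3 -c "
from h import *
print(tool((.560,-.0146,.075)))"
```

```text
[46.   2.4 54.9]
```

>>> {"method": "arm_command", "body": {"motion": [[70,23,1.2,0,0,0,0],[70,23,1.2,0,0,0,0],[70,0,0,30,0,0,0],[70,0,0,25,0,0,0],[70,0,0,0,0,0,0],[70,0,0,0,0,0,0],[70,0,0,0,0,0,0]]}}

```text
time_s: 6.3
tcp_pos: [0.5621, -0.0148, 0.0766]
ee_rot: [[-0.95, -0.313, 0.003], [-0.313, 0.95, 0.0], [-0.003, -0.001, -1.0]]
wrist_force: [-0.8, -0.7, -0.5]
gripper_width: 0.845
gripper_force: 30.0
```

```bash
python3 -c "
from h import *
print(tool((.560,-.0146,.0638)),np.round(sense()['ee_rot'],4))"
```

```text
[ 1.9  0.9 12.8] [[-9.499e-01 -3.126e-01  2.900e-03]
 [-3.126e-01  9.499e-01  3.000e-04]
 [-2.800e-03 -6.000e-04 -1.000e+00]]
```

>>> {"method": "arm_command", "body": {"motion": [[70,0.5,0.5,5,0,0,0],[70,0,0,0,0,0,0],[70,0,0,0,0,0,0],[70,0,0,0,0,0,0]]}}

```text
time_s: 6.7
tcp_pos: [0.5604, -0.0151, 0.0703]
ee_rot: [[-0.95, -0.311, 0.0], [-0.311, 0.95, 0.0], [-0.0, -0.0, -1.0]]
wrist_force: [-0.5, -0.1, -0.0]
gripper_width: 0.848
gripper_force: 30.0
```

```bash
python3 -c "
from h import *
print(tool((.560,-.0146,.0638)),np.round(sense()['ee_rot'][2],4))"
```

```text
[0.3 0.6 6.5] [-4.e-04 -1.e-04 -1.e+00]
```

Settled now. I'll lower and release.

>>> {"method": "arm_command", "body": {"motion": [[70,0.3,0.6,4,0,0,0],[70,0,0,2.5,0,0,0],[70,0,0,0,0,0,0],[70,0,0,0,0,0,0],[70,0,0,0,0,0,0]]}}

```text
time_s: 7.2
tcp_pos: [0.5597, -0.0146, 0.0635]
ee_rot: [[-0.95, -0.312, -0.0], [-0.312, 0.95, -0.0], [0.0, 0.0, -1.0]]
wrist_force: [-1.4, 0.5, 0.5]
gripper_width: 0.842
gripper_force: 30.4
```

>>> {"method": "arm_command", "body": {"motion": [[87,0,0,0,0,0,0],[87,0,0,0,0,0,0],[87,0,0,0,0,0,0],[87,0,0,0,0,0,0]]}}

```text
time_s: 7.6
tcp_pos: [0.5599, -0.0146, 0.0636]
ee_rot: [[-0.95, -0.311, 0.0], [-0.311, 0.95, 0.0], [-0.0, -0.0, -1.0]]
wrist_force: [-0.6, 0.6, 0.4]
gripper_width: 0.994
gripper_force: 0.0
```

>>> {"method": "arm_command", "body": {"motion": [[87,0,0,-20,0,0,0],[87,-20,0,-25,0,0,0],[87,-30,0,-20,0,0,0],[87,0,0,0,0,0,0],[87,0,0,0,0,0,0],[87,0,0,0,0,0,0],[87,0,0,0,0,0,0]]}}

```text
time_s: 8.3
tcp_pos: [0.6061, 0.0006, 0.1276]
ee_rot: [[-0.95, -0.311, -0.002], [-0.311, 0.95, -0.0], [0.002, 0.0, -1.0]]
wrist_force: [0.1, 0.5, 0.7]
gripper_width: 0.995
gripper_force: 0.0
```

```bash
python3 - <<'E'
from h import *
m=camera_model("wrist");a=capture("wrist");s=sense();print(s["tcp_pos"])
save(cv2.resize(a[60:300,100:420],None,fx=2,fy=2),"w5.png")
for z in (.046,.05,.055):print(z,fitmask(a,m,.561,-.015,z,(12,90,40),(34,255,255)))
for r,z in((.0415,.055),(.027,.046),(.038,.046)):
  for b in circ(a,m,.561,-.015,r,z,tol=.0015,srch=.006)[:2]: print(r,z,np.round(b,4))
E
```

```text
[0.6063017  0.00065036 0.12777612]
0.046 (0.5601893424987793, -0.01473659133911133, array([0.07601653, 0.0763267 ]))
0.05 (0.5597356796264649, -0.014896224975585938, array([0.07474208, 0.07505637]))
0.055 (0.5592364921569825, -0.015037200927734376, array([0.07319057, 0.07339168]))
0.0415 0.055 [ 1.87873242e+04  1.00000000e+00  4.20000000e-02  5.60500000e-01
 -1.50000000e-02]
0.0415 0.055 [ 1.84269336e+04  1.00000000e+00  4.15000000e-02  5.60500000e-01
 -1.50000000e-02]
0.027 0.046 [ 1.05728828e+04 -1.00000000e+00  2.55000000e-02  5.60500000e-01
 -1.45000000e-02]
0.027 0.046 [ 8.6495576e+03 -1.0000000e+00  2.6000000e-02  5.6100000e-01
 -1.4500000e-02]
0.038 0.046 [ 1.35142607e+04 -1.00000000e+00  3.95000000e-02  5.62500000e-01
 -1.45000000e-02]
0.038 0.046 [ 1.23561094e+04 -1.00000000e+00  3.90000000e-02  5.62500000e-01
 -1.45000000e-02]
```

View pics/w5.png

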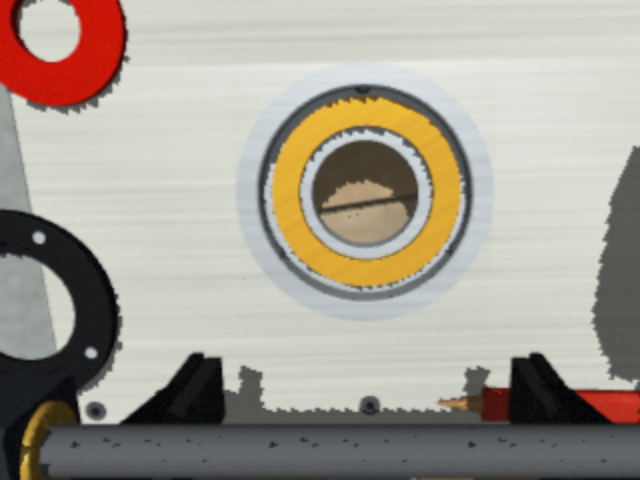

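The levelling ring is home: round at z 0.046, within 1 mm of the axis. Next the adapter.

```bash
python3 -c "
from h import *
print(tool((.645,-.133,.128)))"
```

```text
[   4.8 -139.1   -0.2]
```

>>> {"method": "arm_command", "body": {"motion": [[87,1.2,-35,0,0,0,0],[87,1.2,-35,0,0,0,0],[87,1.2,-35,0,0,0,0],[87,1.2,-34,0,0,0,0],[87,0,0,0,0,0,0],[87,0,0,0,0,0,0],[87,0,0,0,0,0,0],[87,0,0,0,0,0,0]]}}

```text
time_s: 9.15
tcp_pos: [0.6458, -0.1315, 0.1286]
ee_rot: [[-0.95, -0.313, -0.0], [-0.313, 0.95, 0.0], [0.0, 0.0, -1.0]]
wrist_force: [0.5, 0.8, 1.1]
gripper_width: 1.004
gripper_force: 0.0
```

```bash
python3 - <<'E'
from h import *
m=camera_model("wrist");a=capture("wrist");s=sense();print(s["tcp_pos"]);save(a,"w6.png")
for r,z in((.04025,.064),(.0285,.064),(.023,.055)):
  for b in circ(a,m,.645,-.133,r,z,tol=.001,srch=.008)[:3]: print(r,z,np.round(b,4),tool((b[3],b[4],.068)))
E
```

```text
[ 0.64590915 -0.13148546  0.12870233]
0.04025 0.064 [ 2.27293516e+04  1.00000000e+00  4.02000000e-02  6.45500000e-01
 -1.35000000e-01] [ 1.5 -3.2 60.7]
0.04025 0.064 [ 2.14643789e+04  1.00000000e+00  4.08000000e-02  6.45500000e-01
 -1.35000000e-01] [ 1.5 -3.2 60.7]
0.04025 0.064 [ 2.05621543e+04  1.00000000e+00  3.98000000e-02  6.45500000e-01
 -1.34500000e-01] [ 1.3 -2.7 60.7]
0.0285 0.064 [ 5.9291299e+03 -1.0000000e+00  2.7500000e-02  6.3750000e-01
 -1.3600000e-01] [ 9.4 -1.7 60.7]
0.0285 0.064 [ 5.4961821e+03 -1.0000000e+00  2.8000000e-02  6.3750000e-01
 -1.3250000e-01] [ 8.3  1.7 60.7]
0.0285 0.064 [ 5.2395625e+03 -1.0000000e+00  2.9000000e-02  6.3800000e-01
 -1.4050000e-01] [10.3 -6.1 60.7]
0.023 0.055 [ 2.29107812e+04 -1.00000000e+00  2.30000000e-02  6.46500000e-01
 -1.34500000e-01] [ 0.4 -3.1 60.7]
0.023 0.055 [ 2.26722109e+04 -1.00000000e+00  2.25000000e-02  6.46500000e-01
 -1.34000000e-01] [ 0.2 -2.6 60.7]
0.023 0.055 [ 1.97567734e+04 -1.00000000e+00  2.35000000e-02  6.46500000e-01
 -1.34500000e-01] [ 0.4 -3.1 60.7]
```

View pics/w6.png

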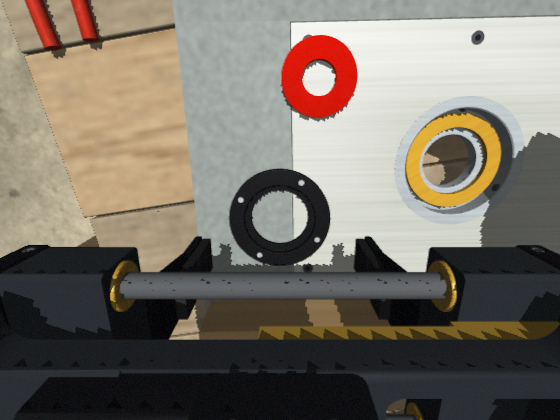

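The adapter is at (216,280), about 2.5 mm toward -y from the jaw middle.

>>> {"method": "arm_command", "body": {"motion": [[87,1,-2.4,0,0,0,0],[87,0,0,20,0,0,0],[87,0,0,20,0,0,0],[87,0,0,8,0,0,0],[87,0,0,0,0,0,0],[87,0,0,0,0,0,0],[87,0,0,0,0,0,0]]}}

```text
time_s: 9.9
tcp_pos: [0.6467, -0.1352, 0.0818]
ee_rot: [[-0.95, -0.312, 0.002], [-0.312, 0.95, -0.0], [-0.002, -0.001, -1.0]]
wrist_force: [0.5, 0.0, -0.7]
gripper_width: 0.996
gripper_force: 0.0
```

```bash
python3 - <<'E'
from h import *
m=camera_model("wrist");a=capture("wrist");s=sense();print(s["tcp_pos"])
for r,z in((.04025,.064),(.023,.055)):
  for b in circ(a,m,.6455,-.1345,r,z,tol=.001,srch=.006)[:2]: print(r,z,np.round(b,4),tool((b[3],b[4],.068)))
E
```

```text
[ 0.64664889 -0.135212    0.08179351]
0.04025 0.064 [ 1.51638477e+04  1.00000000e+00  3.98000000e-02  6.44500000e-01
 -1.35000000e-01] [ 2.   0.9 13.8]
0.04025 0.064 [ 1.4971248e+04  1.0000000e+00  4.0200000e-02  6.4500000e-01
 -1.3500000e-01] [ 1.5  0.7 13.8]
0.023 0.055 [ 2.14867949e+04 -1.00000000e+00  2.25000000e-02  6.46500000e-01
 -1.34000000e-01] [-0.2  1.2 13.8]
0.023 0.055 [ 2.12009512e+04 -1.00000000e+00  2.30000000e-02  6.46500000e-01
 -1.34500000e-01] [-0.1  0.7 13.8]
```

>>> {"method": "arm_command", "body": {"motion": [[87,0,0.4,5,0,0,0],[87,0,0.4,5,0,0,0],[87,0,0,3,0,0,0],[87,0,0,0,0,0,0],[87,0,0,0,0,0,0],[87,0,0,0,0,0,0]]}}

```text
time_s: 10.55
tcp_pos: [0.6458, -0.1345, 0.0677]
ee_rot: [[-0.95, -0.312, 0.0], [-0.312, 0.95, -0.0], [-0.0, -0.0, -1.0]]
wrist_force: [0.2, 0.2, 0.2]
gripper_width: 1.0
gripper_force: 0.0
```

>>> {"method": "arm_command", "body": {"motion": [[75,0,0,0,0,0,0],[75,0,0,0,0,0,0],[75,0,0,0,0,0,0],[75,0,0,0,0,0,0]]}}

```text
time_s: 10.95
tcp_pos: [0.6457, -0.1345, 0.0677]
ee_rot: [[-0.95, -0.312, 0.0], [-0.312, 0.95, -0.0], [-0.0, -0.0, -1.0]]
wrist_force: [-0.6, 0.7, 0.9]
gripper_width: 0.906
gripper_force: 30.0
```

>>> {"method": "arm_command", "body": {"motion": [[75,0,0,-20,0,0,0],[75,0,0,-40,0,0,0],[75,-1,35,0,0,0,0],[75,-1,35,0,0,0,0],[75,-1,35,0,0,0,0],[75,-1,35,0,0,0,0],[75,0,0,0,0,0,0],[75,0,0,0,0,0,0]]}}

```text
time_s: 11.75
tcp_pos: [0.6056, 0.0005, 0.1275]
ee_rot: [[-0.95, -0.313, -0.0], [-0.313, 0.95, -0.0], [0.0, 0.0, -1.0]]
wrist_force: [0.3, -0.3, -1.1]
gripper_width: 0.905
gripper_force: 30.0
```

>>> {"method": "arm_command", "body": {"motion": [[75,0,0,0,0,0,0],[75,0,0,0,0,0,0],[75,0,0,0,0,0,0],[75,0,0,0,0,0,0]]}}

```text
time_s: 12.15
tcp_pos: [0.6059, -0.0009, 0.1274]
ee_rot: [[-0.951, -0.31, -0.0], [-0.31, 0.951, -0.0], [0.0, -0.0, -1.0]]
wrist_force: [0.5, 0.6, -1.4]
gripper_width: 0.905
gripper_force: 30.0
```

```bash
python3 - <<'E'
from h import *
m=camera_model("wrist");a=capture("wrist");s=sense();p=s["tcp_pos"];print(p,np.round(s["ee_rot"][2],4));save(a,"w7.png")
for r,z in((.0415,.055),(.022,.041)):
  for b in circ(a,m,.5605,-.015,r,z,tol=.001,srch=.004)[:2]: print(r,z,np.round(b,4))
for r,z in((.04025,-.004),(.023,-.009),(.023,-.013)):
  for b in circ(a,m,p[0],p[1],r,p[2]+z,tol=.001,srch=.006)[:2]: print(r,z,np.round(b,4),tool((b[3],b[4],.075)))
print(tool((.560,-.0146,.080)))
E
```

```text
[ 0.60587742 -0.00076352  0.12742028] [ 2.e-04  0.e+00 -1.e+00]
0.0415 0.055 [ 1.65499375e+04  1.00000000e+00  4.20000000e-02  5.60500000e-01
 -1.50000000e-02]
0.0415 0.055 [ 1.62895322e+04  1.00000000e+00  4.15000000e-02  5.60500000e-01
 -1.50000000e-02]
0.022 0.041 [ 1.9718252e+04  1.0000000e+00  2.2000000e-02  5.6100000e-01
 -1.5000000e-02]
0.022 0.041 [ 1.78748594e+04  1.00000000e+00  2.15000000e-02  5.61000000e-01
 -1.50000000e-02]
0.04025 -0.004 [ 1.32921025e+04  1.00000000e+00  4.08000000e-02  6.05900000e-01
 -1.30000000e-03] [ 0.1 -0.5 52.4]
0.04025 -0.004 [ 1.32037734e+04  1.00000000e+00  4.02000000e-02  6.05400000e-01
 -1.30000000e-03] [ 0.6 -0.3 52.4]
0.023 -0.009 [ 6.9967256e+03 -1.0000000e+00  2.2500000e-02  6.0540000e-01
 -1.3000000e-03] [ 0.6 -0.3 52.4]
0.023 -0.009 [ 6.7281968e+03 -1.0000000e+00  2.2000000e-02  6.0490000e-01
 -1.3000000e-03] [ 1.1 -0.2 52.4]
0.023 -0.013 [ 6.9845591e+03 -1.0000000e+00  2.3000000e-02  6.0690000e-01
 -8.0000000e-04] [-1.  -0.3 52.4]
0.023 -0.013 [ 6.642063e+03 -1.000000e+00  2.250000e-02  6.069000e-01 -8.000000e-04] [-1.  -0.3 52.4]
[47.9  1.1 47.4]
```

>>> {"method": "arm_command", "body": {"motion": [[75,24,0.5,0,0,0,0],[75,23,0.5,0,0,0,0],[75,0,0,25,0,0,0],[75,0,0,22,0,0,0],[75,0,0,0,0,0,0],[75,0,0,0,0,0,0],[75,0,0,0,0,0,0],[75,0,0,0,0,0,0]]}}

```text
time_s: 13.0
tcp_pos: [0.5618, -0.0137, 0.0817]
ee_rot: [[-0.95, -0.312, 0.002], [-0.312, 0.95, 0.0], [-0.002, -0.0, -1.0]]
wrist_force: [-0.6, -0.5, 0.2]
gripper_width: 0.904
gripper_force: 30.0
```

>>> {"method": "arm_command", "body": {"motion": [[75,0,0,0,0,0,0],[75,0,0,0,0,0,0],[75,0,0,0,0,0,0]]}}

```text
time_s: 13.3
tcp_pos: [0.561, -0.0138, 0.0808]
ee_rot: [[-0.95, -0.312, 0.0], [-0.312, 0.95, 0.0], [-0.0, -0.0, -1.0]]
wrist_force: [-0.6, -0.2, -0.4]
gripper_width: 0.907
gripper_force: 30.0
```

```bash
python3 - <<'E'
from h import *
s=sense();print(s["tcp_pos"],np.round(s["ee_rot"][2],4),tool((.5608,-.0145,.0638)))
E
```

```text
[ 0.56095123 -0.01382819  0.08081589] [-4.e-04 -1.e-04 -1.e+00] [ 0.4 -0.6 17. ]
```

>>> {"method": "arm_command", "body": {"motion": [[75,0.3,-0.6,7,0,0,0],[75,0,0,4.5,0,0,0],[75,0,0,0,0,0,0],[75,0,0,0,0,0,0],[75,0,0,0,0,0,0],[75,0,0,0,0,0,0]]}}

```text
time_s: 13.9
tcp_pos: [0.5609, -0.0145, 0.0692]
ee_rot: [[-0.95, -0.312, 0.0], [-0.312, 0.95, 0.0], [-0.0, -0.0, -1.0]]
wrist_force: [0.1, -0.3, -2.1]
gripper_width: 0.903
gripper_force: 30.0
```

>>> {"method": "arm_command", "body": {"motion": [[75,0,0,1.2,0,0,0],[75,0,0,1,0,0,0],[75,0,0,1,0,0,0],[75,0,0,0,0,0,0],[75,0,0,0,0,0,0],[75,0,0,0,0,0,0]]}}

```text
time_s: 14.5
tcp_pos: [0.5608, -0.0145, 0.0659]
ee_rot: [[-0.95, -0.312, 0.0], [-0.312, 0.95, 0.0], [-0.0, -0.0, -1.0]]
wrist_force: [0.6, 0.0, -1.4]
gripper_width: 0.908
gripper_force: 30.0
```

>>> {"method": "arm_command", "body": {"motion": [[75,0,0,1,0,0,0],[75,0,0,0.8,0,0,0],[75,0,0,0,0,0,0],[75,0,0,0,0,0,0],[75,0,0,0,0,0,0]]}}

```text
time_s: 15.0
tcp_pos: [0.5608, -0.0145, 0.0641]
ee_rot: [[-0.95, -0.312, 0.0], [-0.312, 0.95, 0.0], [-0.0, 0.0, -1.0]]
wrist_force: [-0.5, -0.4, -2.0]
gripper_width: 0.905
gripper_force: 30.0
```

>>> {"method": "arm_command", "body": {"motion": [[87,0,0,0,0,0,0],[87,0,0,0,0,0,0],[87,0,0,0,0,0,0],[87,0,0,-10,0,0,0],[87,0,0,-10,0,0,0],[56,0,0,0,0,0,0],[54,0,0,0,0,0,0],[54,0,0,0,0,0,0]]}}

```text
time_s: 15.8
tcp_pos: [0.5606, -0.0145, 0.084]
ee_rot: [[-0.95, -0.311, -0.0], [-0.311, 0.95, 0.0], [0.0, 0.0, -1.0]]
wrist_force: [0.4, -1.0, -1.2]
gripper_width: 0.809
gripper_force: 0.0
```

>>> {"method": "arm_command", "body": {"motion": [[54,0,0,0,0,0,0],[54,0,0,0,0,0,0],[54,0,0,4,0,0,0],[54,0,0,0,0,0,0],[54,0,0,0,0,0,0]]}}

```text
time_s: 16.3
tcp_pos: [0.5606, -0.0146, 0.0797]
ee_rot: [[-0.95, -0.312, -0.001], [-0.312, 0.95, -0.0], [0.001, 0.0, -1.0]]
wrist_force: [-0.1, -0.7, 0.2]
gripper_width: 0.62
gripper_force: 0.0
```

```bash
python3 - <<'E'
from h import *
a=capture("wrist");s=sense();p=s["tcp_pos"];print(p,s["gripper_width"]*87)
save(cv2.resize(a[130:300,150:420],None,fx=2.5,fy=2.5),"w8.png")
E
```

```text
[ 0.56068532 -0.01452285  0.07985201] 53.720302160895315
```

View pics/w8.png

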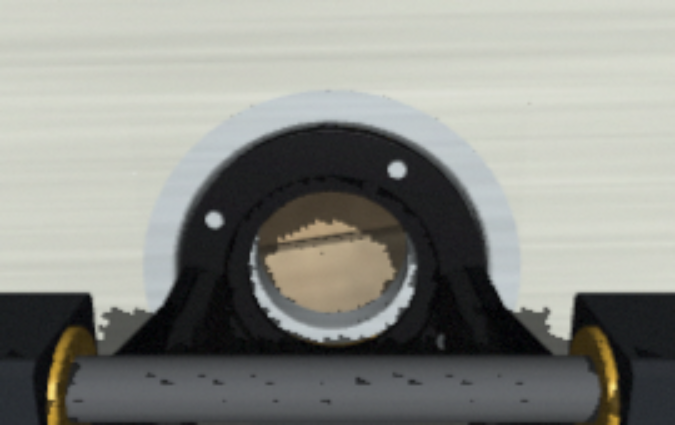

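The adapter sits level in the opening, on the balls. I'll press it down stepwise with the jaw at 62 mm, so both tips stay on the rim.

>>> {"method": "arm_command", "body": {"motion": [[62,0,0,4,0,0,0],[62,0,0,4,0,0,0],[62,0,0,2,0,0,0],[62,0,0,0,0,0,0],[62,0,0,0,0,0,0],[62,0,0,0,0,0,0]]}}

```text
time_s: 16.95
tcp_pos: [0.5609, -0.0145, 0.0702]
ee_rot: [[-0.95, -0.312, 0.0], [-0.312, 0.95, 0.0], [-0.0, -0.0, -1.0]]
wrist_force: [0.5, -0.9, -0.2]
gripper_width: 0.713
gripper_force: 0.0
```

>>> {"method": "arm_command", "body": {"motion": [[62,0,0,1,0,0,0],[62,0,0,1,0,0,0],[62,0,0,0.5,0,0,0],[62,0,0,0,0,0,0],[62,0,0,0,0,0,0]]}}

```text
time_s: 17.45
tcp_pos: [0.5608, -0.0145, 0.0675]
ee_rot: [[-0.95, -0.312, -0.0], [-0.312, 0.95, -0.0], [0.0, -0.0, -1.0]]
wrist_force: [0.0, 0.4, -0.5]
gripper_width: 0.715
gripper_force: 0.0
```

>>> {"method": "arm_command", "body": {"motion": [[62,0,0,0.6,0,0,0],[62,0,0,0.4,0,0,0],[62,0,0,0,0,0,0],[62,0,0,0,0,0,0]]}}

```text
time_s: 17.85
tcp_pos: [0.5608, -0.0145, 0.0666]
ee_rot: [[-0.95, -0.312, 0.0], [-0.312, 0.95, 0.0], [-0.0, 0.0, -1.0]]
wrist_force: [-0.1, 0.1, 1.5]
gripper_width: 0.715
gripper_force: 0.5
```

>>> {"method": "arm_command", "body": {"motion": [[62,0,0,0.5,0,0,0],[62,0,0,0.5,0,0,0],[62,0,0,0,0,0,0],[62,0,0,0,0,0,0]]}}

```text
time_s: 18.25
tcp_pos: [0.5607, -0.0146, 0.0654]
ee_rot: [[-0.95, -0.311, -0.0], [-0.311, 0.95, -0.0], [0.0, -0.0, -1.0]]
wrist_force: [0.1, 0.3, 1.0]
gripper_width: 0.714
gripper_force: 0.1
```

>>> {"method": "arm_command", "body": {"motion": [[62,0,0,0.5,0,0,0],[62,0,0,0.3,0,0,0],[62,0,0,0,0,0,0],[62,0,0,0,0,0,0]]}}

```text
time_s: 18.65
tcp_pos: [0.5607, -0.0146, 0.0646]
ee_rot: [[-0.95, -0.311, -0.0], [-0.311, 0.95, -0.0], [0.0, 0.0, -1.0]]
wrist_force: [0.1, -0.2, -0.2]
gripper_width: 0.705
gripper_force: 0.1
```

>>> {"method": "arm_command", "body": {"motion": [[62,0,0,0.5,0,0,0],[62,0,0,0.3,0,0,0],[62,0,0,0,0,0,0],[62,0,0,0,0,0,0]]}}

```text
time_s: 19.05
tcp_pos: [0.5607, -0.0146, 0.0641]
ee_rot: [[-0.95, -0.312, 0.0], [-0.312, 0.95, -0.0], [-0.0, -0.0, -1.0]]
wrist_force: [-0.3, 0.0, 2.7]
gripper_width: 0.711
gripper_force: 1.4
```

>>> {"method": "arm_command", "body": {"motion": [[62,0,0,0.5,0,0,0],[62,0,0,0.3,0,0,0],[62,0,0,0,0,0,0],[62,0,0,0,0,0,0]]}}

```text
time_s: 19.45
tcp_pos: [0.5608, -0.0146, 0.0635]
ee_rot: [[-0.95, -0.312, 0.0], [-0.312, 0.95, -0.0], [-0.0, -0.0, -1.0]]
wrist_force: [-1.6, -0.2, 4.9]
gripper_width: 0.711
gripper_force: 2.6
```

>>> {"method": "arm_command", "body": {"motion": [[62,0,0,0.5,0,0,0],[62,0,0,0.3,0,0,0],[62,0,0,0,0,0,0],[62,0,0,0,0,0,0]]}}

```text
time_s: 19.85
tcp_pos: [0.5608, -0.0146, 0.0634]
ee_rot: [[-0.95, -0.312, 0.0], [-0.312, 0.95, -0.0], [-0.0, -0.0, -1.0]]
wrist_force: [-2.7, 0.5, 10.3]
gripper_width: 0.713
gripper_force: 4.7
```

>>> {"method": "arm_command", "body": {"motion": [[62,0,0,-15,0,0,0],[62,-10,0,-25,0,0,0],[62,-40,0,-25,0,0,0],[62,0,0,0,0,0,0],[62,0,0,0,0,0,0],[62,0,0,0,0,0,0],[62,0,0,0,0,0,0],[62,0,0,0,0,0,0]]}}

```text
time_s: 20.65
tcp_pos: [0.6073, 0.0007, 0.1266]
ee_rot: [[-0.95, -0.311, -0.002], [-0.311, 0.95, -0.0], [0.002, 0.0, -1.0]]
wrist_force: [-0.0, 0.1, -0.5]
gripper_width: 0.707
gripper_force: 0.0
```

```bash
cat > chk.py <<'E'
from h import *
m=camera_model("wrist");a=capture("wrist");s=sense();print(s["tcp_pos"],s["time_s"]);save(a,"chk.png")
z=.055;I=rectify(a,m,.5607,-.0146,.06,z)
g=cv2.cvtColor(I,cv2.COLOR_RGB2GRAY)
M=cv2.morphologyEx(cv2.inRange(g,0,70),cv2.MORPH_OPEN,np.ones((3,3)))
c=max(cv2.findContours(M,cv2.RETR_EXTERNAL,cv2.CHAIN_APPROX_NONE)[0],key=cv2.contourArea)
(u,v),ax,an=cv2.fitEllipse(cv2.convexHull(c));print("dark outer",.6207-v/2000,.0454-u/2000,np.array(ax)/2000,an)
for r,z in((.04025,.055),(.04025,.0595),(.023,.050),(.023,.0545)):
  for b in circ(a,m,.5607,-.0146,r,z,tol=.0015,srch=.005)[:3]: print(r,z,np.round(b,4))
cv2.imwrite("pics/chkr.png",I[:,:,::-1])
# bright pixels right outside the rim, dark profile along 8 directions
for k in range(8):
  t=k*np.pi/4;print(k,[int(g[int(120+r*2*np.sin(t)),int(120+r*2*np.cos(t))]) for r in np.arange(20,46,1.)])
E
python3 chk.py
```

```text
[0.6075939  0.00081224 0.12680845] 20.7
dark outer 0.5605668403625489 -0.015125711059570307 [0.08149419 0.08153443] 158.41554260253906
0.04025 0.055 [ 2.50230762e+04  1.00000000e+00  4.12000000e-02  5.60200000e-01
 -1.51000000e-02]
0.04025 0.055 [ 2.49284395e+04  1.00000000e+00  4.18000000e-02  5.60200000e-01
 -1.51000000e-02]
0.04025 0.055 [ 2.17088379e+04  1.00000000e+00  4.08000000e-02  5.60200000e-01
 -1.51000000e-02]
0.04025 0.0595 [ 2.53228691e+04  1.00000000e+00  4.08000000e-02  5.59700000e-01
 -1.56000000e-02]
0.04025 0.0595 [ 2.41806758e+04  1.00000000e+00  4.02000000e-02  5.59700000e-01
 -1.51000000e-02]
0.04025 0.0595 [ 2.2870043e+04  1.0000000e+00  4.1200000e-02  5.5970000e-01
 -1.5600000e-02]
0.023 0.05 [ 1.57053994e+04 -1.00000000e+00  2.30000000e-02  5.60700000e-01
 -1.51000000e-02]
0.023 0.05 [ 1.48939346e+04 -1.00000000e+00  2.25000000e-02  5.61200000e-01
 -1.51000000e-02]
0.023 0.05 [ 1.41806797e+04 -1.00000000e+00  2.35000000e-02  5.60200000e-01
 -1.51000000e-02]
0.023 0.0545 [ 1.56614229e+04 -1.00000000e+00  2.25000000e-02  5.60200000e-01
 -1.51000000e-02]
0.023 0
[... 385 characters left out ...]
0, 99, 176, 228, 228]
2 [68, 67, 73, 56, 42, 44, 32, 19, 21, 45, 47, 49, 50, 50, 51, 52, 50, 53, 56, 54, 80, 74, 159, 226, 229, 229]
3 [66, 78, 49, 38, 39, 40, 39, 20, 24, 41, 41, 42, 41, 41, 42, 42, 42, 42, 42, 46, 54, 82, 200, 218, 220, 219]
4 [169, 160, 52, 35, 38, 37, 34, 30, 21, 34, 36, 37, 34, 34, 33, 34, 34, 34, 35, 37, 58, 128, 194, 211, 210, 211]
5 [209, 153, 42, 33, 36, 34, 33, 36, 36, 32, 34, 33, 32, 32, 32, 32, 32, 32, 31, 39, 75, 136, 206, 211, 213, 212]
6 [204, 195, 104, 35, 35, 32, 35, 37, 34, 32, 36, 31, 33, 32, 33, 31, 31, 30, 31, 31, 39, 104, 186, 208, 206, 201]
7 [138, 191, 141, 29, 35, 36, 36, 37, 34, 27, 31, 33, 35, 33, 33, 33, 34, 33, 33, 34, 33, 52, 154, 195, 204, 203]
```

The hole fits 23.0 mm exactly at the flush height. I'll confirm with an oblique view from above the red ring.

```bash
python3 -c "
from h import *
print(tool((.538,-.140,.127)))"
```

```text
[ 1.100e+02 -1.121e+02 -1.000e-01]
```

>>> {"method": "arm_command", "body": {"motion": [[70,27.5,-28,0,0,0,0],[70,27.5,-28,0,0,0,0],[70,27.5,-28,0,0,0,0],[70,27.5,-28,0,0,0,0],[70,0,0,0,0,0,0],[70,0,0,0,0,0,0],[70,0,0,0,0,0,0],[70,0,0,0,0,0,0]]}}

```text
time_s: 21.5
tcp_pos: [0.5392, -0.1388, 0.1273]
ee_rot: [[-0.95, -0.313, 0.0], [-0.313, 0.95, 0.0], [-0.0, -0.0, -1.0]]
wrist_force: [0.6, -0.3, 0.6]
gripper_width: 0.805
gripper_force: 0.0
```

```bash
python3 - <<'E'
from h import *
m=camera_model("wrist");a=capture("wrist");s=sense();print(s["tcp_pos"]);save(a,"w9.png")
print("pix bore",w2pix(m,(.5607,-.0146,.055)))
for r,z in((.0415,.055),(.04025,.0595),(.023,.050),(.023,.0545),(.027,.041+.005)):
  for b in circ(a,m,.5607,-.0146,r,z,tol=.0015,srch=.006)[:2]: print(r,z,np.round(b,4))
r=fitmask(a,m,.538,-.140,.060,(0,150,60),(8,255,255));print("red",r,tool((r[0],r[1],.0655)))
for b in circ(a,m,.538,-.14,.012,.06,tol=.001,srch=.005)[:2]: print(np.round(b,4),tool((b[3],b[4],.0655)))
E
```

```text
[ 0.53908583 -0.13876981  0.12726323]
pix bore [np.float64(281.62423381127763), np.float64(409.6743236192786)]
0.0415 0.055 [ 7.5812217e+03  1.0000000e+00  4.3000000e-02  5.6220000e-01
 -1.4600000e-02]
0.0415 0.055 [ 7.3348506e+03  1.0000000e+00  4.2500000e-02  5.6170000e-01
 -1.4600000e-02]
0.04025 0.0595 [ 7.3935273e+03  1.0000000e+00  4.1800000e-02  5.5970000e-01
 -1.7100000e-02]
0.04025 0.0595 [ 7.280375e+03  1.000000e+00  3.920000e-02  5.572000e-01 -1.860000e-02]
0.023 0.05 [ 6.2809204e+03 -1.0000000e+00  2.1500000e-02  5.6520000e-01
 -1.9100000e-02]
0.023 0.05 [ 5.8241992e+03 -1.0000000e+00  2.2000000e-02  5.6570000e-01
 -1.9600000e-02]
0.023 0.0545 [ 3.7742708e+03 -1.0000000e+00  2.1500000e-02  5.6370000e-01
 -2.0100000e-02]
0.023 0.0545 [ 3.7355447e+03 -1.0000000e+00  2.2500000e-02  5.6470000e-01
 -2.0100000e-02]
0.027 0.046 [ 3.3011892e+03  1.0000000e+00  2.8500000e-02  5.5520000e-01
 -2.0100000e-02]
0.027 0.046 [ 2.3051206e+03 -1.0000000e+00  2.7000000e-02  5.6470000e-01
 -9.1000000e-03]
red (0.5372525939941407, -0.14068819808959962, array([0.05336515, 0.05420517])) [ 2.3 -1.2 61.8]
[ 2.23433652e+04 -1.00000000e+00  1.10000000e-02  5.37000000e-01
 -1.40500000e-01] [ 2.5 -1.  61.8]
[ 2.07629512e+04 -1.00000000e+00  1.15000000e-02  5.37000000e-01
 -1.40500000e-01] [ 2.5 -1.  61.8]
```

The oblique view agrees with flush: the edge fit at z=0.055 matches the bore axis. Next the red ring.

>>> {"method": "arm_command", "body": {"motion": [[70,2.3,-0.7,15,0,0,0],[70,0,0,25,0,0,0],[70,0,0,15,0,0,0],[70,0,0,6.5,0,0,0],[70,0,0,0,0,0,0],[70,0,0,0,0,0,0],[70,0,0,0,0,0,0],[70,0,0,0,0,0,0]]}}

```text
time_s: 22.35
tcp_pos: [0.5372, -0.141, 0.0667]
ee_rot: [[-0.95, -0.312, 0.002], [-0.312, 0.95, -0.0], [-0.002, -0.001, -1.0]]
wrist_force: [-0.7, -0.1, 0.2]
gripper_width: 0.806
gripper_force: 0.0
```

>>> {"method": "arm_command", "body": {"motion": [[48,0,0,0,0,0,0],[48,0,0,0,0,0,0],[48,0,0,0,0,0,0],[48,0,0,0,0,0,0],[48,0,0,0,0,0,0]]}}

```text
time_s: 22.85
tcp_pos: [0.5367, -0.141, 0.066]
ee_rot: [[-0.95, -0.312, 0.0], [-0.312, 0.95, -0.0], [-0.0, -0.0, -1.0]]
wrist_force: [-1.3, -0.2, 1.4]
gripper_width: 0.591
gripper_force: 30.0
```

>>> {"method": "arm_command", "body": {"motion": [[48,0,0,-20,0,0,0],[48,0,0,-40,0,0,0],[48,-28,28,0,0,0,0],[48,-28,28,0,0,0,0],[48,-28,28,0,0,0,0],[48,-28,28,0,0,0,0],[48,0,0,0,0,0,0],[48,0,0,0,0,0,0]]}}

```text
time_s: 23.65
tcp_pos: [0.6079, 0.001, 0.1252]
ee_rot: [[-0.95, -0.313, -0.001], [-0.313, 0.95, -0.0], [0.001, 0.0, -1.0]]
wrist_force: [0.2, 0.0, -0.8]
gripper_width: 0.59
gripper_force: 30.0
```

>>> {"method": "arm_command", "body": {"motion": [[48,0,0,0,0,0,0],[48,0,0,0,0,0,0],[48,0,0,0,0,0,0],[48,0,0,0,0,0,0]]}}

```text
time_s: 24.05
tcp_pos: [0.608, -0.0005, 0.126]
ee_rot: [[-0.951, -0.31, 0.0], [-0.31, 0.951, 0.0], [-0.0, 0.0, -1.0]]
wrist_force: [-0.4, -0.4, -0.3]
gripper_width: 0.589
gripper_force: 30.0
```

```bash
python3 - <<'E'
from h import *
m=camera_model("wrist");a=capture("wrist");s=sense();p=s["tcp_pos"];print(p,np.round(s["ee_rot"][2],4),s["gripper_width"])
for r,z in((.0415,.055),(.023,.050),(.0285,.055)):
  for b in circ(a,m,.5607,-.015,r,z,tol=.001,srch=.004)[:2]: print(r,z,np.round(b,4))
for r in(.027,.012):
  for b in circ(a,m,p[0],p[1],r,p[2]-.006,half=.05,tol=.001,srch=.006)[:3]: print(r,np.round(b,4),tool((b[3],b[4],.075)))
print(tool((.5607,-.0145,.075)))
E
```

```text
[ 6.08044316e-01 -2.78677404e-04  1.26014617e-01] [-1.e-04 -0.e+00 -1.e+00] 0.5939102882953431
0.0415 0.055 [ 2.50073945e+04  1.00000000e+00  4.15000000e-02  5.60200000e-01
 -1.50000000e-02]
0.0415 0.055 [ 2.36171992e+04  1.00000000e+00  4.10000000e-02  5.60200000e-01
 -1.50000000e-02]
0.023 0.05 [ 1.56812061e+04 -1.00000000e+00  2.30000000e-02  5.60700000e-01
 -1.50000000e-02]
0.023 0.05 [ 1.50790479e+04 -1.00000000e+00  2.25000000e-02  5.61200000e-01
 -1.50000000e-02]
0.0285 0.055 [ 3.2297507e+03 -1.0000000e+00  2.7500000e-02  5.5720000e-01
 -1.1000000e-02]
0.0285 0.055 [ 2.1522744e+03 -1.0000000e+00  2.8000000e-02  5.5720000e-01
 -1.1000000e-02]
0.027 [ 6.6694312e+03  1.0000000e+00  2.7500000e-02  6.0850000e-01
 -3.0000000e-04] [-0.5 -0.2 51. ]
0.027 [ 6.6366348e+03  1.0000000e+00  2.7000000e-02  6.0800000e-01
 -8.0000000e-04] [ 0.2 -0.5 51. ]
0.027 [ 6.5567275e+03  1.0000000e+00  2.6500000e-02  6.0750000e-01
 -8.0000000e-04] [ 0.6 -0.3 51. ]
0.012 [ 7.8904302e+03 -1.0000000e+00  1.1000000e-02  6.0700000e-01
  2.0000000e-04] [ 0.8  0.8 51. ]
0.012 [ 6.7976821e+03 -1.0000000e+00  1.1500000e-02  6.0650000e-01
  2.0000000e-04] [ 1.3  0.9 51. ]
0.012 [ 5.8991577e+03 -1.0000000e+00  1.2000000e-02  6.0650000e-01
  1.7000000e-03] [ 0.8  2.4 51. ]
[49.4  1.2 51. ]
```

>>> {"method": "arm_command", "body": {"motion": [[48,25,0.6,0,0,0,0],[48,24.2,0.5,0,0,0,0],[48,0,0,26,0,0,0],[48,0,0,25,0,0,0],[48,0,0,0,0,0,0],[48,0,0,0,0,0,0],[48,0,0,0,0,0,0],[48,0,0,0,0,0,0]]}}

```text
time_s: 24.9
tcp_pos: [0.5621, -0.0138, 0.0762]
ee_rot: [[-0.95, -0.312, 0.003], [-0.312, 0.95, 0.0], [-0.003, -0.0, -1.0]]
wrist_force: [-0.1, -0.8, -0.5]
gripper_width: 0.59
gripper_force: 30.0
```

>>> {"method": "arm_command", "body": {"motion": [[48,0,0,0,0,0,0],[48,0,0,0,0,0,0],[48,0,0,0,0,0,0]]}}

```text
time_s: 25.2
tcp_pos: [0.5612, -0.014, 0.0751]
ee_rot: [[-0.95, -0.311, 0.0], [-0.311, 0.95, 0.0], [-0.0, -0.0, -1.0]]
wrist_force: [0.4, 0.1, -0.2]
gripper_width: 0.595
gripper_force: 30.0
```

```bash
python3 - <<'E'
from h import *
s=sense();print(s["tcp_pos"],np.round(s["ee_rot"][2],4),tool((.5608,-.0145,.0640)))
E
```

```text
[ 0.561187   -0.01396108  0.07512467] [-4.e-04 -0.e+00 -1.e+00] [ 0.5 -0.4 11.1]
```

>>> {"method": "arm_command", "body": {"motion": [[48,0.4,-0.4,6,0,0,0],[48,0,0,3,0,0,0],[48,0,0,1,0,0,0],[48,0,0,1,0,0,0],[48,0,0,0,0,0,0],[48,0,0,0,0,0,0],[48,0,0,0,0,0,0]]}}

```text
time_s: 25.9
tcp_pos: [0.5609, -0.0145, 0.0639]
ee_rot: [[-0.95, -0.312, 0.0], [-0.312, 0.95, 0.0], [-0.0, -0.0, -1.0]]
wrist_force: [0.2, -0.2, 0.4]
gripper_width: 0.586
gripper_force: 30.0
```

There is no contact force with the underside 2 mm below the mouth, so the recess is where it should be. I'll release.

>>> {"method": "arm_command", "body": {"motion": [[64,0,0,0,0,0,0],[64,0,0,0,0,0,0],[64,0,0,0,0,0,0],[64,0,0,-15,0,0,0],[64,-10,0,-25,0,0,0],[64,-40,0,-25,0,0,0],[64,0,0,0,0,0,0],[64,0,0,0,0,0,0]]}}

```text
time_s: 26.7
tcp_pos: [0.6088, 0.0015, 0.129]
ee_rot: [[-0.95, -0.311, 0.001], [-0.311, 0.95, 0.001], [-0.001, 0.0, -1.0]]
wrist_force: [-0.2, -0.4, -1.2]
gripper_width: 0.735
gripper_force: 0.0
```

>>> {"method": "arm_command", "body": {"motion": [[64,0,0,0,0,0,0],[64,0,0,0,0,0,0],[64,0,0,0,0,0,0],[64,0,0,0,0,0,0]]}}

```text
time_s: 27.1
tcp_pos: [0.6079, 0.0009, 0.1285]
ee_rot: [[-0.95, -0.311, -0.001], [-0.311, 0.95, -0.0], [0.001, 0.0, -1.0]]
wrist_force: [0.5, -0.1, -0.3]
gripper_width: 0.738
gripper_force: 0.0
```

```bash
python3 - <<'E'
from h import *
m=camera_model("wrist");a=capture("wrist");s=sense();print(s["tcp_pos"],s["wrist_force"],s["time_s"])
for z in(.055,.06):print(z,fitmask(a,m,.5607,-.015,z,(0,150,60),(8,255,255)))
for r,z in((.0415,.055),(.027,.055),(.012,.055)):
  for b in circ(a,m,.5607,-.015,r,z,tol=.001,srch=.004)[:2]: print(r,z,np.round(b,4))
for c in("pencil","wrench"):
  capture("top");d=find_in(c,"top");print(c,d[0]["location"] if d else d)
E
```

```text
[0.60802006 0.00095023 0.12862754] [-0.63751422  0.47071983 -0.91932931] 27.15
0.055 (0.561548934173584, -0.014366016387939454, array([0.05482555, 0.05496349]))
0.06 (0.5610044090270996, -0.014551643371582032, array([0.05359344, 0.053747  ]))
0.0415 0.055 [ 2.49856836e+04  1.00000000e+00  4.15000000e-02  5.60200000e-01
 -1.50000000e-02]
0.0415 0.055 [ 2.33232891e+04  1.00000000e+00  4.10000000e-02  5.60200000e-01
 -1.50000000e-02]
0.027 0.055 [ 8.0308271e+03 -1.0000000e+00  2.7000000e-02  5.6170000e-01
 -1.4500000e-02]
0.027 0.055 [ 7.2757471e+03 -1.0000000e+00  2.7500000e-02  5.6170000e-01
 -1.4500000e-02]
0.012 0.055 [ 2.2288186e+03  1.0000000e+00  1.1000000e-02  5.5820000e-01
 -1.3000000e-02]
0.012 0.055 [ 2.0868215e+03  1.0000000e+00  1.1500000e-02  5.5770000e-01
 -1.3500000e-02]
pencil []
wrench []
```

The red ring's apparent size suggests it may sit proud. I'll triangulate its height from views on both sides, with the bore's surround as reference.

>>> {"method": "arm_command", "body": {"motion": [[64,5,-30,0,0,0,0],[64,5,-30,0,0,0,0],[64,5,-30,0,0,0,0],[64,0,0,0,0,0,0],[64,0,0,0,0,0,0],[64,0,0,0,0,0,0],[64,0,0,0,0,0,0]]}}

```text
time_s: 28.05
tcp_pos: [0.6221, -0.0882, 0.1289]
ee_rot: [[-0.95, -0.313, 0.0], [-0.313, 0.95, 0.0], [-0.0, 0.0, -1.0]]
wrist_force: [0.4, 0.3, 0.7]
gripper_width: 0.737
gripper_force: 0.0
```

```bash
cat > tri.py <<'E'
import sys,pickle
from h import *
m=camera_model("wrist");a=capture("wrist");s=sense();pickle.dump((m,a),open(sys.argv[1],"wb"))
R=np.array(m["R"]);c=-R.T@np.array(m["t"]);print("cam",c)
for z in(.055,.06): print(z,fitmask(a,m,.5607,-.015,z,(0,150,60),(8,255,255)))
I=rectify(a,m,.5607,-.015,.15,.055,2000);cv2.imwrite("pics/"+sys.argv[1]+".png",I[:,:,::-1])
g=cv2.cvtColor(I,cv2.COLOR_RGB2GRAY);H=cv2.cvtColor(I,cv2.COLOR_RGB2HSV)
# small dark blobs (plate screws, z=.055)
M=cv2.inRange(g,0,110);n,_,st,ce=cv2.connectedComponentsWithStats(M)
for k in range(1,n):
  if 60<st[k,4]<400 and max(st[k,2:4])<1.5*min(st[k,2:4]): print("blob",np.round([.5607+.15-ce[k][1]/2000,-.015+.15-ce[k][0]/2000],4),st[k,4])
E
python3 tri.py A
```

```text
cam [ 0.55007549 -0.11207578  0.28365376]
0.055 (0.5615187103271485, -0.014394374847412114, array([0.05474965, 0.05557395]))
0.06 (0.5612296401977539, -0.016546096801757816, array([0.0535745, 0.0542809]))
blob [ 0.517  -0.1557] 186
blob [ 0.4775 -0.0442] 200
```

>>> {"method": "arm_command", "body": {"motion": [[64,0,36,0,0,0,0],[64,0,36,0,0,0,0],[64,0,36,0,0,0,0],[64,0,36,0,0,0,0],[64,0,36,0,0,0,0],[64,0,0,0,0,0,0],[64,0,0,0,0,0,0],[64,0,0,0,0,0,0]]}}

```text
time_s: 28.9
tcp_pos: [0.5662, 0.0817, 0.1289]
ee_rot: [[-0.95, -0.312, 0.0], [-0.312, 0.95, -0.0], [-0.0, -0.0, -1.0]]
wrist_force: [0.3, 0.7, 0.4]
gripper_width: 0.736
gripper_force: 0.0
```

```bash
python3 tri.py B
```

```text
cam [0.49410966 0.05795668 0.28365363]
0.055 (0.5615400726318359, -0.014413997650146483, array([0.0548341 , 0.05590516]))
0.06 (0.5600912086486817, -0.012850128173828128, array([0.0536458 , 0.05463858]))
blob [ 0.4777 -0.0446] 185
blob [0.4386 0.0672] 103
```

Both views put the red face at exactly z = 0.055 and 1 mm off axis, so the stack is flush. I'll hand it in.

```bash
python3 -c "
from station import finish_job
print(finish_job())"
```

```text
the job is handed in; nothing more can be done
None
```

I handed the job in: by my measurements the levelling ring is flat on the ledge, the adapter is snapped flush and the red reducer is flush in its recess, all within about 1 mm of the axis. The judge returned no verdict, and my last check for the pencil and wrench did not detect either, though no move went near them.

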